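Plug the tube module into the dry-bath heater and bolt it in

TASK

Slide the tube module with the square plug along the bench, keeping it flat on the bench all the way, and plug it fully home into the heater's socket so that it sits flush against the heater's face. Then push the heater's retaining bolt fully across behind the module to lock it in. Leave the other things on the bench where they are.

Things in the scene. Friction and masses are not known exactly. Their poses are not given: they have to be found in the camera images.
- module: tube module, loose: aluminium block 100 long (x) x 92 wide (y) x 45 mm tall, too wide to grasp, about 0.6 kg, small orange-capped tubes in it up to 57 mm above the bench. A black rectangular plug sticks out 30 mm from the middle of its +x end, which faces roughly to the heater. Origin under the centre of the block (without the plug); +x points the way the plug points, z up
- plug_tip (a point): centre of the plug's end, 80 mm ahead (+x) of the module's origin, 22 mm up. The plug is 36 mm wide and 20 mm tall (12 to 32 mm above the bench), its last 4 mm narrowed to 31 mm
- heater: dry-bath heater: white machine fixed to the bench, 200 wide, 200 deep, 120 mm tall, display and keys on top, a dark line on top over the socket's middle. Origin on the bench under the middle of its flat socket face; +x points INTO the machine, +y to the side with the bolt. With the module home, the module's origin is at x = -50 mm, y = 0 and its +x along the heater's +x
- socket (a point): centre of the socket's mouth in the heater's face (heater x = 0, y = 0, 22 mm up). Rectangular hole 39 mm wide, from 9 to 35 mm above the bench, 42 mm deep, its mouth flared to 54 mm wide over the first 13 mm
- rail_end (a point): outer end of a low fixed white side rail, at bench height: heater x = -135, y = +76 mm. The rail (20 mm wide, 20 mm tall, y from 66 to 86 mm) runs from the heater's face out to here and carries the bolt between two dark guide cheeks, 38 mm tall
- bolt (a joint): retaining bolt's slide, m: 0 fully drawn back, 0.045 fully across. Steel bar 14 x 14 x 85 mm along the heater's y at x = -111 mm, 22 to 36 mm above the bench; it slides to the heater's -y behind a module that is home (4 mm free behind it). Its tip is at y = +60 mm at joint 0. Takes about 2 N, stays where left
- bolt_knob (a point): top of the bolt's upright black knob (18 mm across, 28 mm tall, from 36 to 64 mm above the bench); at joint 0 it is at the heater's x = -111 mm, y = +122 mm and moves towards -y as the bolt goes across
- spare: bystander: another aluminium tube module with a ROUND black plug (24 mm), 75 x 92 x 45 mm, six large empty holes; it does not fit this socket. Origin under the centre of its block
- rack: bystander: white rack of twelve large orange-capped tubes, 150 x 115 mm, 113 mm tall. Origin under its centre
- reagent: bystander: glass bottle with blue cap, 70 mm across, 160 mm tall. Origin under its centre
- jar: bystander: white jar, 60 mm across, 75 mm tall. Origin under its centre
- tipbox: bystander: grey box with clear lid, 85 x 120 x 67 mm. Origin under its centre
- timer: bystander: small white bench timer, 45 x 65 x 21 mm, lying near the robot's base. Origin under its centre
- marker: bystander: black marker pen with blue cap, 130 x 14 mm, lying. Origin under its centre
Things that resemble listed ones, but are neither listed nor needed, are in the scene too. What is shaped like the module but brown or red is not meant.

How it is judged:
By the outcome, as a careful person would: the job done as asked, in the order asked, and still so for the second after the job is handed in, with the robot touching nothing.
It also fails if it takes over 72 s, if anything falls off the work surface, if the arm or the gripper's body presses on something with over 40 N, if the wrist force passes 120 N, or if a joint passes its speed limit or range.

ROBOT

A 6-joint arm with a two-finger parallel gripper is mounted at the origin on the work surface. World frame = base frame: x ahead of the robot, y to its left, z up, the work surface at z = 0. Lengths are in m, angles in degrees, forces in N, time in s.
With the tool pointing down it reaches from about 0.325 to 1 m from the base axis. Payload 5.1 kg.
Tool frame: the origin (TCP) lies midway between the tips of the shut fingers; the grasp point (between the pads) lies 19 mm behind it (arm.hold_point_z is the distance from the TCP to the grasp point, in m); z points along the fingers, y is the line along which they close (so a half turn about z gives the same grasp; the last joint's range is limited). The gripper opens to 85 mm and grips with 20 to 120 N. Pads are 22 mm wide; open, the fingers measure 114 mm over their backs; the gripper's body (76 mm by 85 mm) begins 54 mm behind the grasp point. The pads swing forward as they close: fully open they stand 13 mm farther back than shut.
Start: joints at [-71.826, 7.093, 94.555, -0, 78.352, -4.733], TCP at [0.253, -0.599, 0.231] pointing down, gripper open.
Joint ranges: [-149.61, 149.61], [-58.7, 133.49], [1.44, 155.28], [-77.14, 257.14], [18.33, 153.61], [-166.67, 166.67]. Speed limits (degrees/s): [147.25, 147.25, 180, 180, 180, 180].

INTERFACE

Orientations are given as [roll, pitch, yaw] about the fixed x, y, z axes, in that order (R = Rz(yaw) Ry(pitch) Rx(roll)).
In Python, from workcell import arm gives the robot as it stands.
- The arm moves only by the shell command python3 -m jog 'ROWS' [OPENING] [FORCE]. ROWS is a JSON object of lists of equal length, an entry for each row: "delta_pos": the shift along the tool's x, y, z in mm, a list of three; "yaw": the turn about the tool's z in degrees. In form: {"delta_pos": [[x, y, z], ...], "yaw": [yaw, ...]}. A call has exactly 5 rows; each row shifts and turns the commanded pose from where the row before left it, along the tool's axes as they then stand; what a row does not reach is not made up. A row lasts 1/8 s, in which the tool goes at most 62.5 mm and 10.7 degrees, less where a joint would pass 70% of its speed; a pose out of reach is approached as far as the arm can. A call with a gripper value outside its range is refused whole. OPENING is the opening, from 0 (shut) to 1 (fully open), set as the call begins (- or left out, the last holds). The fingers move at their own pace and stop on an object; FORCE is the grip in N (left out, the last holds). Time passes only in rows, so rows that do not move let the fingers close, or fill a call up. It gives the time, the measured TCP pose, the force, the opening and the grip force at its end, in the units of the state.
- arm.read_state(): the state, without advancing time (a new reading comes with each control period).
- arm.read_camera(name): name is "scene" or "side" or "wrist"; returns the picture (400x640x3 uint8, red, green, blue); there is no depth.
- arm.camera_model(name): a dict with "camera_matrix" (3x3 intrinsics, pixels), "camera_from_world" (4x4, takes a point from world to camera coordinates). Camera axes: x right, y down, z forward; pixel columns grow to the right and rows downward; lengths in m; the calibration is good to about 2 mm. A picture is of the moment at which its call begins: read the wrist's pose just before it. camera_model takes no time and is no camera call; for the wrist camera it gives the pose at the moment of the call.
- arm.finish_job(): hands the job in; it is judged then, once.
Trained networks look in the newest picture that a camera, given by its name, has taken for a name from the list of things; names that differ only in an ending like _2 or _b are one class to them, and where a whole thing is asked for, a point or a joint stands for the part that bears it (a point fixed in the world has none). Each returns a list of dicts, best first, with "conf" (0 to 1); they miss things now and then, are a little off and sometimes report something else, mostly with a low value. They report only what shows in the picture. A call takes as long as a camera call. They do not tell look-alikes from the thing itself.
- arm.trace(camera, thing): "pixels" (400x640 bool, what is visible of it) and "extent" ([left, top, width, height] in pixels, round what is visible of it).
- arm.place_of(camera, thing): "pixel" ([column, row] in pixels: a listed point, or the origin of a listed thing).
The state is a dict: "t": time; "joint_positions": joint angles; "joint_vel": joint speeds; "tau": joint torques, N m; "eef_pos": TCP position; "orientation": TCP orientation; "wrist_force": force on the tool from outside, world axes, zero at the start; "torque": the same for the moment, N m; "finger_gap": finger opening in m; "finger_force": force on a finger pad.
Only numpy, scipy, OpenCV 4.12 (cv2) and the standard library are available. Lean on these libraries where they do the work, as an engineer would, in place of code of your own. Each camera call takes 0.05 s, during which the arm holds its last target. There are 200 camera calls.

## Working session

There is one attempt and no reset: what is moved stays moved. The work goes in short steps, Python scripts to look and compute and a shell command to move; the robot and the scene stay as the last step left them, time stands still between calls to the robot, and variables do not carry over. Pictures are saved under pics/ and viewed, at most 10 in all, crops included, and the job is handed in when it is done.

```bash
mkdir -p pics
cat > h.py <<'E'
import numpy as np, cv2
from workcell import arm
def snap(c,f):
    im=arm.read_camera(c); cv2.imwrite('pics/'+f,cv2.cvtColor(im,cv2.COLOR_RGB2BGR)); return im
def ray(c,px,z,m=None):
    m=m or arm.camera_model(c); K=np.array(m["camera_matrix"]);T=np.array(m["camera_from_world"])
    R,t=T[:3,:3],T[:3,3]; o=-R.T@t; d=R.T@np.linalg.inv(K)@np.array([px[0],px[1],1.])
    return o+d*(z-o[2])/d[2]
def proj(c,P,m=None):
    m=m or arm.camera_model(c); K=np.array(m["camera_matrix"]);T=np.array(m["camera_from_world"])
    p=T[:3,:3]@np.array(P,float)+T[:3,3]; p=K@p; return p[:2]/p[2]
E
python3 - <<'E'
from h import *
for c in("scene","side"):
    snap(c,c+'0.png')
    print(c,np.round(np.linalg.inv(np.array(arm.camera_model(c)["camera_from_world"]))[:3,3],3))
    for n,z in(("module",0),("plug_tip",.022),("heater",0),("socket",.022),("rail_end",0),("bolt_knob",.064)):
        for r in arm.place_of(c,n)[:3]: print(n,np.round(r["conf"],2),np.round(r["pixel"],1),np.round(ray(c,r["pixel"],z),4))
print(arm.read_state())
E
```

```text
scene [0.989 0.587 0.985]
module 0.96 [313.3 217.4] [0.5279 0.1088 0.    ]
module 0.92 [299.2 113.9] [ 0.2773 -0.218   0.    ]
module 0.66 [466.4 218.7] [ 0.2293  0.4029 -0.    ]
plug_tip 0.87 [299.7 192. ] [0.5064 0.0319 0.022 ]
plug_tip 0.83 [281.6  99.2] [ 0.2873 -0.2917  0.022 ]
plug_tip 0.77 [442.9 204.1] [0.2523 0.3344 0.022 ]
heater 0.79 [260.2 158.6] [ 0.4949 -0.1559  0.    ]
socket 0.6 [255.7 155.2] [ 0.5069 -0.1589  0.022 ]
rail_end 0.7 [280.8 198.5] [ 0.5493 -0.0008  0.    ]
bolt_knob 0.46 [263.9 190.1] [ 0.5918 -0.0146  0.064 ]
side [0.465 0.823 0.658]
module 0.88 [308.4 221.2] [0.5317 0.1076 0.    ]
module 0.79 [461.1 336.5] [0.2246 0.4007 0.    ]
module 0.7 [401.3 151.9] [ 0.2759 -0.2239  0.    ]
plug_tip 0.97 [322.2 194.2] [0.503  0.0276 0.022 ]
plug_tip 0.96 [400.2 136.6] [ 0.2774 -0.2773  0.022 ]
plug_tip 0.84 [440.7 297.4] [0.2546 0.3314 0.022 ]
heater 0.74 [326.1 160.1] [ 0.5022 -0.1615  0.    ]
socket 0.89 [325.2 155.8] [ 0.5047 -0.1506  0.022 ]
rail_end 0.75 [305.4 191.6] [ 0.5495 -0.0077  0.    ]
bolt_knob 0.78 [291.7 171.1] [ 0.5838 -0.0086  0.064 ]
{'t': 0.7, 'joint_positions': array([-7.18251173e+01,  7.08896597e+00,  9.45529029e+01, -1.66393195e-04,
        7.83526151e+01, -4.73360713e+00]), 'joint_vel': array([-0.00116341, -0.04529955,  0.02245701,  0.00338834, -0.0434143 ,
       -0.11786091]), 'tau': array([-3.09834513e-05, -4.23450744e+01, -3.65661085e+01, -2.37387223e-05,
        4.63177748e-04, -1.17994770e-05]), 'eef_pos': array([ 0.25298232, -0.59875118,  0.23139427]), 'orientation': array([1.79994516e+02, 6.17613153e-04, 2.29085234e+01]), 'wrist_force': array([ 0.44474451, -0.38902696,  0.38888916]), 'torque': array([-0.01730514,  0.06365113, -0.05714643]), 'finger_force': 0.0, 'finger_gap': 0.08540131115932718}
```

View pics/scene0.png

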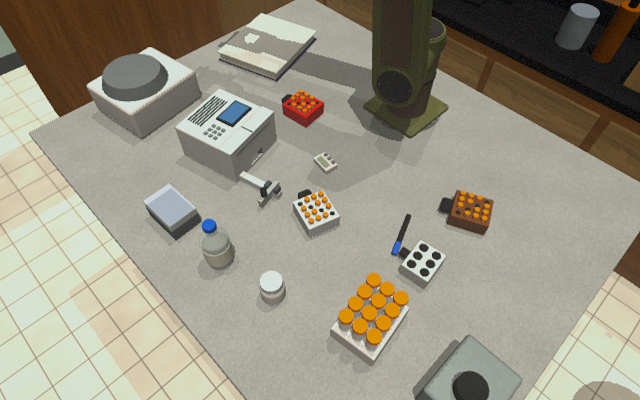

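View pics/side0.png

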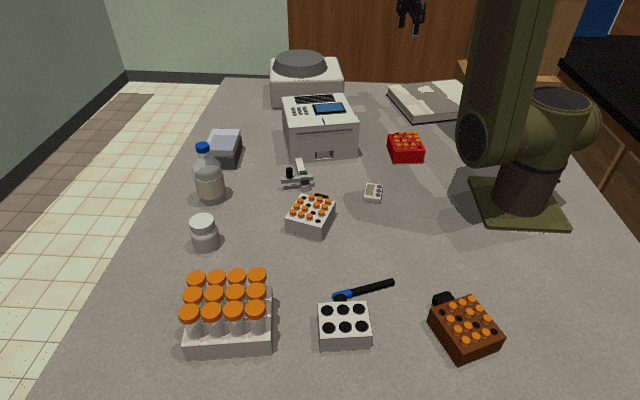

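The scene shows the silver module at about scene pixel (316,212), with its plug facing the heater at (228,132). The bolt is near (265,188). The red and brown look-alikes are at (303,106) and (470,212), and the spare is at (422,262). Next I'll raise the arm and go over the work area for a wrist view.

```bash
cat >> h.py <<'E'
def go(target,yaw=None):
    "remaining shift in tool axes (mm) and turn about tool z (deg)"
    s=arm.read_state(); p=np.array(s["eef_pos"]); y=np.radians(s["orientation"][2])
    d=np.array(target)-p; x=np.array([np.cos(y),np.sin(y)]); yy=np.array([np.sin(y),-np.cos(y)])
    r=[x@d[:2]*1e3,yy@d[:2]*1e3,-d[2]*1e3]
    print("delta",np.round(r,1),"yaw", None if yaw is None else round(-((yaw-np.degrees(y)+180)%360-180),1))
E
python3 -m jog '{"delta_pos":[[0,0,-50],[0,0,-60],[30,-20,-40],[50,-35,0],[50,-35,0]],"yaw":[0,0,0,0,0]}'
python3 -m jog '{"delta_pos":[[50,-35,0],[50,-35,0],[50,-35,0],[50,-35,0],[50,-35,0]],"yaw":[0,0,0,0,0]}'
python3 -c "
from h import *
go([.54,0,.40],-76); go([.54,0,.4],104)"
```

```text
t: 1.32
eef_pos: [0.3383, -0.4642, 0.3824]
orientation: [179.9, -0.0, 22.8]
wrist_force: [0.2, 0.1, 0.5]
finger_gap: 0.0854
finger_force: 0.0
t: 1.95
eef_pos: [0.5006, -0.2049, 0.3817]
orientation: [180.0, -0.0, 22.9]
wrist_force: [0.5, -0.8, -0.8]
finger_gap: 0.0855
finger_force: 0.0
delta [ 116.1 -173.4  -18.3] yaw 98.9
delta [ 116.1 -173.4  -18.3] yaw -81.1
```

```bash
python3 -m jog '{"delta_pos":[[29,-43,-5],[29,-43,-5],[29,-43,-5],[29,-43,-5],[0,0,0]],"yaw":[0,0,0,0,0]}'
python3 -m jog '{"delta_pos":[[0,0,0],[0,0,0],[0,0,0],[0,0,0],[0,0,0]],"yaw":[-10,-10,-10,-10,-10]}' | head -3
python3 -m jog '{"delta_pos":[[0,0,0],[0,0,0],[0,0,0],[0,0,0],[0,0,0]],"yaw":[-10,-10,-10,0,0]}' | head -3
python3 - <<'E'
from h import *
m=arm.camera_model("wrist"); snap("wrist","w1.png")
print(np.round(np.linalg.inv(np.array(m["camera_from_world"]))[:3,3],3))
for n,z in(("module",0),("plug_tip",.022),("heater",0),("socket",.022),("rail_end",0),("bolt_knob",.064)):
    for r in arm.place_of("wrist",n)[:3]: print(n,np.round(r["conf"],2),np.round(r["pixel"],1),np.round(ray("wrist",r["pixel"],z,m),4))
E
```

```text
t: 2.58
eef_pos: [0.54, -0.0003, 0.402]
orientation: [180.0, -0.1, 23.2]
wrist_force: [-0.8, -0.1, -0.3]
finger_gap: 0.0851
finger_force: 0.0
t: 3.2
eef_pos: [0.5396, -0.0044, 0.4012]
orientation: [-180.0, 0.0, 73.2]
t: 3.82
eef_pos: [0.5397, -0.0038, 0.4013]
orientation: [-180.0, 0.0, 102.7]
[0.524 0.063 0.544]
module 0.75 [323.7  71. ] [0.5228 0.1118 0.    ]
module 0.75 [134.2 233.1] [ 0.2666 -0.2116  0.    ]
plug_tip 0.69 [298.6 117.8] [0.5011 0.0379 0.022 ]
plug_tip 0.57 [131.7 285.9] [ 0.2805 -0.2984  0.022 ]
heater 0.84 [279.5 231.8] [ 0.5073 -0.1549  0.    ]
socket 0.83 [277.3 238.9] [ 0.5068 -0.159   0.022 ]
rail_end 0.74 [322.6 151.6] [ 0.5482 -0.006   0.    ]
rail_end 0.57 [444.5 267.5] [ 0.8021 -0.1568  0.    ]
bolt_knob 0.58 [350.9 175.4] [ 0.5925 -0.0222  0.064 ]
```

View pics/w1.png

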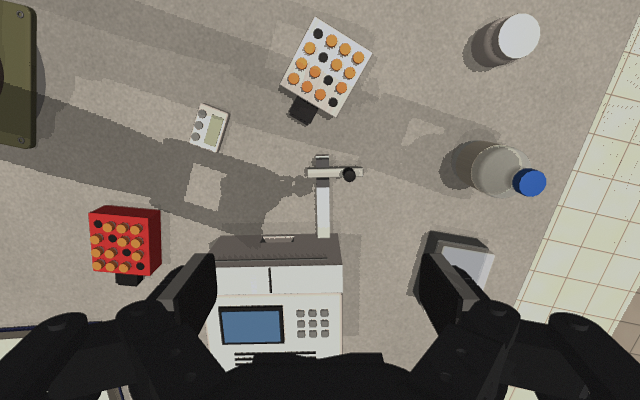

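Run:
```python
from h import *
m=arm.camera_model("wrist")
f=lambda p,z: ray("wrist",p,z,m)
ang=lambda a,b: round(float(np.degrees(np.arctan2(*(b-a)[1::-1]))),1)
print("line",f((270,267),.12),f((270,292),.12),ang(f((270,267),.12),f((270,292),.12)))
print("rail",ang(f((322,157),.02),f((323,235),.02)), f((322,157),.02))
# gradient edges of module top / mask
g=cv2.cvtColor(cv2.imread('pics/w1.png'),cv2.COLOR_BGR2GRAY)
C=[f(p,.045) for p in((317,16),(373,52),(336,117),(280,85))]
print(np.round(C,4),"centre",np.mean(C,0),[round(float(np.linalg.norm(C[i]-C[i-1])),4) for i in range(4)],ang(C[0],C[3]),ang(C[1],C[2]))
s=cv2.createLineSegmentDetector().detect(g)[0][:,0]
for l in s:
    if np.hypot(l[2]-l[0],l[3]-l[1])>18 and 200<l[0]<380 and (l[1]<125 or 150<l[1]<300): print(np.round(l,1),"ang z.045",ang(f(l[:2],.045),f(l[2:],.045)))
```

```text
line [ 0.50870499 -0.15940456  0.12      ] [ 0.51585117 -0.19709338  0.12      ] -79.3
rail -76.2 [ 0.54843863 -0.0110821   0.02      ]
[[0.4986 0.1729 0.045 ]
 [0.5823 0.1469 0.045 ]
 [0.5538 0.0525 0.045 ]
 [0.4678 0.0771 0.045 ]] centre [0.52560601 0.1123382  0.045     ] [0.1006, 0.0877, 0.0986, 0.0895] -107.8 -106.8
[214.7 254.4 216.7 300.6] ang z.045 -79.4
[270.4 268.1 271.9 292. ] ang z.045 -75.8
[269.  293.1 267.3 266.9] ang z.045 103.9
[279.5  84.2 334.5 116.6] ang z.045 -16.7
[343.1 264.5 216.9 267.1] ang z.045 -165.8
[304.3 177.2 338.1 176. ] ang z.045 15.0
[215.9 151.6 227.9 113.1] ang z.045 81.6
[341.9 168.  306.9 168.9] ang z.045 -165.5
[316.2 188.1 317.3 236.9] ang z.045 -75.9
[329.4 236.9 328.5 189.4] ang z.045 104.4
[291.9 235.6 264.4 235.6] ang z.045 -167.0
[286.  113.3 295.8  97. ] ang z.045 70.1
[225.7 112.8 200.3 102.8] ang z.045 171.5
[314.3  16.2 280.2  82.3] ang z.045 -106.9
[335.3 116.7 371.6  53. ] ang z.045 73.1
[371.1  51.8 315.1  16.5] ang z.045 163.2
[264.4 233.4 313.1 233.1] ang z.045 13.3
[231.  114.5 219.8 151.1] ang z.045 -98.1
[206.7 225.  170.3 212.9] ang z.045 172.9
[268.1 239.4 288.1 239.3] ang z.045 13.2
[342.3 290.6 341.9 265.6] ang z.045 104.7
[337.6 234.3 341.7 262.1] ang z.045 -68.4
[262.9 166.  279.4 175.5] ang z.045 -18.0
[223.3 153.9 255.6 164.3] ang z.045 -5.5
[225.6 173.2 200.8 165.1] ang z.045 174.2
[232.9 233.8 207.  225.3] ang z.045 173.0
[284.  196.5 266.8 213.1] ang z.045 -123.1
[325.6 258.2 216.9 260.7] ang z.045 -165.7
[205.3 101.6 229.3 110.7] ang z.045 -7.7
[219.4 294.  238.1 292.9] ang z.045 16.7
[361.  235.6 360.2 254.4] ang z.045 -77.3
[241.9 293.1 266.9 293.1] ang z.045 12.9
[219.4 258.4 324.4 256.2] ang z.045 14.2
[357.  155.  330.6 149.3] ang z.045 -179.4
[235.6 234.4 258.1 234.4] ang z.045 12.9
[253.1 295.6 231.9 295.6] ang z.045 -167.1
[298.1 291.9 316.9 291.9] ang z.045 12.9
[314.4 172.6 334.4 171.6] ang z.045 15.8
```

```bash
python3 -c "
from h import *
go([.5069,.0478,.15],73.2)"
```

```text
delta [ 57.  -20.7 251.3] yaw 29.7
```

```bash
python3 -m jog '{"delta_pos":[[0,0,40],[0,0,50],[0,0,50],[0,0,50],[0,0,40]],"yaw":[10,10,9.5,0,0]}' 0.7 | head -3;  python3 -c "
from h import *
go([.5069,.0478,.10],73.2)"
```

```text
t: 4.8
eef_pos: [0.539, -0.003, 0.169]
orientation: [-179.9, 0.0, 73.4]
delta [ 39.5 -45.2  69. ] yaw 0.2
```

```bash
python3 -m jog '{"delta_pos":[[10,-12,10],[15,-16,15],[14.5,-17,25],[0,0,18],[0,0,0]],"yaw":[0,0,0,0,0]}' | head -3;  python3 - <<'E'
from h import *
m=arm.camera_model("wrist"); snap("wrist","w2.png")
for n,z in(("module",0),("plug_tip",.022)):
    for r in arm.place_of("wrist",n)[:2]: print(n,np.round(r["conf"],2),np.round(r["pixel"],1),np.round(ray("wrist",r["pixel"],z,m),4))
go([.5069,.0478,.003],73.2)
E
```

```text
t: 5.42
eef_pos: [0.5074, 0.048, 0.1028]
orientation: [-179.9, 0.0, 73.5]
module 0.81 [315.1 106. ] [ 0.5244  0.113  -0.    ]
plug_tip 0.92 [316.5 228.8] [0.5018 0.0338 0.022 ]
delta [ -0.2  -2.3 101.8] yaw 0.2
```

View pics/w2.png

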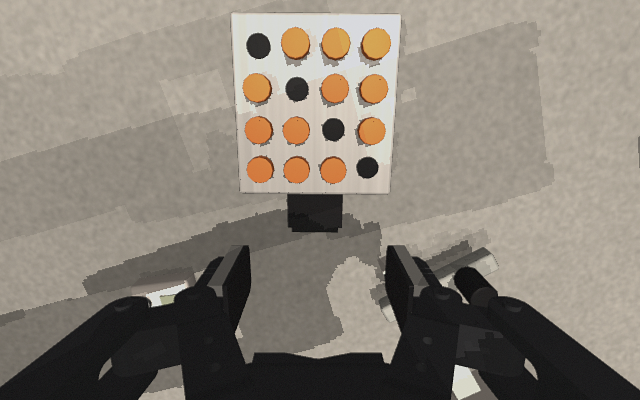

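The plug sits centred between the open fingers, with its tip at about pixel (316,230) and the block's face edge at row 193. Descending and gripping.

```bash
python3 -m jog '{"delta_pos":[[0,-1,30],[0,-1,30],[0,0,25],[0,0,10],[0,0,3]],"yaw":[0,0,0,0,0]}' ; python3 -m jog '{"delta_pos":[[0,0,0],[0,0,0],[0,0,0],[0,0,0],[0,0,0]],"yaw":[0,0,0,0,0]}' 0 40
python3 - <<'E'
from h import *
snap("wrist","w3.png")
go([.507,.048,.004],73.2)
E
```

```text
t: 6.2
eef_pos: [0.5067, 0.0479, 0.0058]
orientation: [180.0, -0.0, 73.4]
wrist_force: [0.1, -0.6, 0.4]
finger_gap: 0.0599
finger_force: 0.0
t: 6.82
eef_pos: [0.5069, 0.048, 0.0067]
orientation: [179.9, -0.0, 73.4]
wrist_force: [-0.9, -1.1, 6.1]
finger_gap: 0.0355
finger_force: 41.1
delta [-0.   0.1  2.7] yaw 0.2
```

View pics/w3.png

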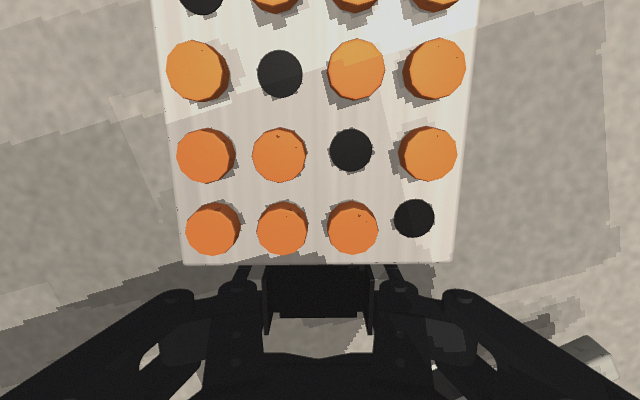

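```bash
python3 -m jog '{"delta_pos":[[0,0,-1],[0,0,-1],[0,0,0],[0,0,0],[0,0,0]],"yaw":[0,0,0,0,0]}'
python3 - <<'E'
from h import *
o=np.array([.507,-.156]);a=np.radians(-75.7);X=np.array([np.cos(a),np.sin(a)]);Y=np.array([-X[1],X[0]])
H=lambda p:np.round([(p[:2]-o)@X*1e3,(p[:2]-o)@Y*1e3],0)
for c in("scene","side"):
    arm.read_camera(c)
    for r in arm.trace(c,"timer")[:2]:
        ys,xs=np.nonzero(r["pixels"]); b=cv2.boxPoints(cv2.minAreaRect(np.c_[xs,ys].astype(np.float32)))
        print(c,r["conf"],[list(H(ray(c,p,.015))) for p in b],H(ray(c,(xs.mean(),ys.mean()),.015)))
E
```

```text
t: 7.5
eef_pos: [0.5058, 0.0482, 0.0071]
orientation: [-180.0, 0.0, 73.4]
wrist_force: [0.5, -0.5, -4.3]
finger_gap: 0.0357
finger_force: 40.2
scene 0.49 [[np.float64(-152.0), np.float64(-79.0)], [np.float64(-153.0), np.float64(-131.0)], [np.float64(-221.0), np.float64(-109.0)], [np.float64(-218.0), np.float64(-58.0)]] [-186.  -99.]
scene 0.31 [[np.float64(273.0), np.float64(93.0)], [np.float64(373.0), np.float64(-244.0)], [np.float64(-115.0), np.float64(-156.0)], [np.float64(-147.0), np.float64(134.0)]] [115. -23.]
side 0.9 [[np.float64(-215.0), np.float64(-52.0)], [np.float64(-136.0), np.float64(-83.0)], [np.float64(-157.0), np.float64(-127.0)], [np.float64(-234.0), np.float64(-94.0)]] [-187.  -90.]
side 0.19 [[np.float64(-35.0), np.float64(131.0)], [np.float64(-42.0), np.float64(92.0)], [np.float64(-111.0), np.float64(102.0)], [np.float64(-104.0), np.float64(139.0)]] [-81. 116.]
```

```bash
python3 -m jog '{"delta_pos":[[0,0,0.5],[0,0,0],[0,0,0],[0,0,0],[0,0,0]],"yaw":[-5,-6,-6,-5,-4]}' ; python3 -m jog '{"delta_pos":[[0,0,0.5],[0,0,0],[0,0,0],[0,0,0],[0,0,0]],"yaw":[-3,-1.9,0,0,0]}'
python3 - <<'E'
from h import *
o=np.array([.507,-.156]);a=np.radians(-75.7);X=np.array([np.cos(a),np.sin(a)]);Y=np.array([-X[1],X[0]])
w=lambda x,y: list(o+x*X+y*Y)
go(w(-.198,.003)+[.006],104.3);go(w(-.062,.003)+[.006],104.3)
# module heading check
im=arm.read_camera("wrist")
for n,z in(("module",0),):
    for c in("scene","side","wrist"):
        if c!="wrist": arm.read_camera(c)
        for r in arm.place_of(c,n)[:2]: print(c,np.round(r["conf"],2),np.round(ray(c,r["pixel"],z),4))
print(w(-.198-.066,.05))
E
```

```text
t: 8.32
eef_pos: [0.5062, 0.0482, 0.007]
orientation: [180.0, -0.0, 99.5]
wrist_force: [1.5, 0.4, -2.5]
finger_gap: 0.0356
finger_force: 40.2
t: 8.95
eef_pos: [0.5063, 0.0482, 0.0067]
orientation: [180.0, 0.0, 104.3]
wrist_force: [0.8, 1.6, 1.4]
finger_gap: 0.0351
finger_force: 40.8
delta [ -0.1 -46.8   0.7] yaw 0.0
delta [-136.1  -46.8    0.7] yaw 0.0
scene 0.71 [0.2277 0.3985 0.    ]
scene 0.67 [0.4943 0.1019 0.    ]
side 0.82 [0.4974 0.1141 0.    ]
side 0.81 [0.2207 0.3961 0.    ]
wrist 0.65 [0.4895 0.1125 0.    ]
[np.float64(0.49024304721153933), np.float64(0.1121701037275507)]
```

```bash
python3 -m jog '{"delta_pos":[[0,-8,0],[0,-12,0],[0,-12,0],[0,-10,0],[0,-5,0]],"yaw":[0,0,0,0,0]}' ; python3 -m jog '{"delta_pos":[[-8,0,0],[-15,0,0],[-18,0,0],[-18,0,0],[-15,0,0]],"yaw":[0,0,0,0,0]}'; python3 -m jog '{"delta_pos":[[-15,0,0],[-15,0,0],[-15,0,0],[-12,0,0],[-5,0,0]],"yaw":[0,0,0,0,0]}'
python3 - <<'E'
from h import *
o=np.array([.507,-.156]);a=np.radians(-75.7);X=np.array([np.cos(a),np.sin(a)]);Y=np.array([-X[1],X[0]])
w=lambda x,y: list(o+x*X+y*Y)
H=lambda p:np.round([(p[:2]-o)@X*1e3,(p[:2]-o)@Y*1e3],1)
go(w(-.062,.0)+[.006],104.3)
snap("scene","s4.png");snap("side","d4.png")
im=snap("wrist","w4.png")
for n,z in(("module",0),("plug_tip",.022),("socket",.022),("heater",0),("rail_end",0),("bolt_knob",.064)):
    for c in("scene","side","wrist"):
        for r in arm.place_of(c,n)[:2]: print(n,c,np.round(r["conf"],2),H(ray(c,r["pixel"],z)))
E
```

```text
t: 9.88
eef_pos: [0.4602, 0.0363, 0.0067]
orientation: [179.9, 0.0, 104.3]
wrist_force: [4.6, 0.8, 3.0]
finger_gap: 0.0356
finger_force: 41.0
t: 10.5
eef_pos: [0.4776, -0.0342, 0.0065]
orientation: [-179.9, -0.2, 104.3]
wrist_force: [-2.6, 7.4, 9.5]
finger_gap: 0.0351
finger_force: 42.0
t: 11.12
eef_pos: [0.4928, -0.0939, 0.0065]
orientation: [-179.8, -0.3, 104.3]
wrist_force: [-2.7, 9.2, 11.1]
finger_gap: 0.0352
finger_force: 42.1
delta [-1.6 -1.6  0.5] yaw -0.0
module scene 0.85 [ -10.5 -239.3]
module scene 0.81 [-606.9 -132.1]
module side 0.77 [  12.6 -234.7]
module side 0.68 [-606.3 -143. ]
module wrist 0.77 [-128.9    0.6]
plug_tip scene 0.91 [-53.3  -0.1]
plug_tip scene 0.58 [-539.1 -136.3]
plug_tip side 0.95 [-527.8 -124.9]
plug_tip side 0.68 [  65.  -245.8]
plug_tip wrist 0.9 [-48.3   2.7]
socket scene 0.96 [ 9.6 -1.7]
socket side 0.61 [10.3 -4.4]
socket side 0.15 [-57.3  10.5]
heater scene 0.65 [ 0.6 -8. ]
heater scene 0.26 [-36.2 -16.8]
heater side 0.72 [-7.7 -0.6]
heater side 0.19 [-11.9  -3.9]
rail_end scene 0.77 [-138.2   76.7]
rail_end side 0.58 [-125.4   77.3]
rail_end side 0.48 [-19.1 105.5]
rail_end wrist 0.86 [-132.3   74.8]
bolt_knob scene 0.46 [-103.8  115.1]
bolt_knob side 0.82 [-112.9  109.3]
bolt_knob side 0.16 [-33.1 274.5]
```

View pics/w4.png

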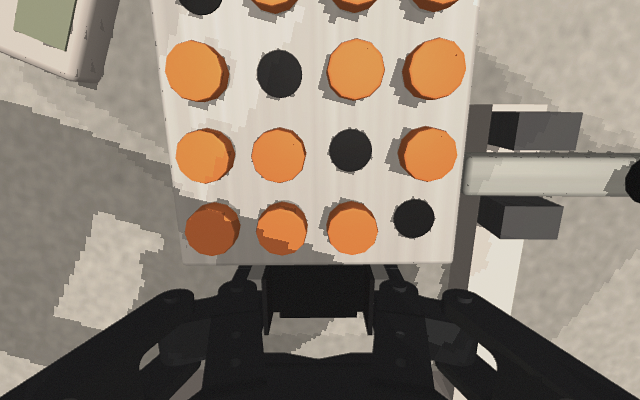

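Module is held square and now faces the socket. The rail shows at columns 480–520 near row 300, and the bolt's tip at about (466,172). I'll check the lateral offset against those.

Run:
```python
from h import *
m=arm.camera_model("wrist");s=arm.read_state();p=s["eef_pos"][:2];y=np.radians(s["orientation"][2])
tx=np.array([np.cos(y),np.sin(y)]);ty=np.array([np.sin(y),-np.cos(y)])
T=lambda px,z:np.round([(ray("wrist",px,z,m)[:2]-p)@v*1e3 for v in(tx,ty)],1)
for n,px,z in(("tip",(466,172),.036),("tip2",(466,158),.036),("railL",(481,300),.02),("railR",(518,300),.02),("blkL",(184,264),.045),("blkR",(454,263),.045),("knob",(632,180),.064)):print(n,T(px,z))
g=cv2.cvtColor(cv2.imread('pics/w4.png'),cv2.COLOR_BGR2GRAY)
for l in cv2.createLineSegmentDetector().detect(g)[0][:,0]:
    if np.hypot(l[2]-l[0],l[3]-l[1])>20 and l[0]>440 and l[1]>80: print(np.round(l,1),T(l[:2],.02),T(l[2:],.02))
```

```text
tip [46.4 49.7]
tip2 [51.2 49.2]
railL [-12.1  69.6]
railR [-12.1  85.4]
blkL [ 16.9 -45. ]
blkR [17.3 45.4]
knob [49.7 80. ]
[475.5 353.  495.7 370.3] [-39.   70.6] [-48.3  80.9]
[459.2 287.3 479.6 294.9] [-6.1 59.6] [-9.7 68.7]
[498.5 367.9 488.4 349.2] [-47.  82.] [-37.   76.1]
[499.8 238.8 475.7 221.8] [15.9 73.6] [23.2 63. ]
[479.7 295.8 638.1 398.2] [-10.1  68.8] [-63.9 149.6]
[491.9 110.8 580.6 111.4] [66.2 63.6] [65.9 96.1]
[467.  399.2 434.  364.8] [-64.6  69.7] [-45.3  52.5]
[555.6 239.2 499.4 238.5] [15.7 96.3] [16.1 73.4]
[475.9 224.4 467.3 288.2] [22.1 63.2] [-6.5 63.1]
[495.6 151.9 548.1 152.4] [51.1 67.1] [50.9 86.9]
[566.9 149.5 513.1 149. ] [52.  93.8] [52.2 73.5]
[452.2 260.7 477.9   7. ] [ 6.2 55.4] [100.3  54.2]
[468.1 194.5 563.1 194.3] [34.5 58.6] [34.6 95.7]
[623.6 189.5 627.4 169.2] [ 36.5 118.9] [ 44.5 118.4]
[582.1 114.2 575.  149. ] [65.  96.9] [52.2 96.8]
[563.2 206.6 556.9 238.1] [29.5 96.7] [16.2 96.7]
[634.4 157.9 470.6 157.4] [ 48.8 120. ] [49.  57.9]
[602.7 189.8 614.1 168.7] [ 36.4 110.8] [ 44.7 113.3]
[608.1 151.6 638.2 152.5] [ 51.2 109.5] [ 50.9 120.9]
[545.6 103.9 494.4 103.5] [68.6 82.9] [68.7 64.2]
[510.3 313.1 523.1 240.6] [-18.5  83.1] [15.1 83.2]
[470.6 103.9 490.6 103.6] [68.6 55.5] [68.7 62.8]
[626.9 196.4 553.1 196.6] [ 33.7 120.8] [33.6 92. ]
[504.3 205.8 499.9 235.7] [29.9 73.5] [17.2 73.5]
[518.8 114.3 513.5 148.2] [64.9 73.7] [52.5 73.6]
[559.4 206.1 505.6 205.6] [29.7 95.2] [30.  73.9]
[476.5 220.7 479.7 196.9] [23.6 63.3] [33.5 63.3]
[487.1 142.1 491.1 113. ] [54.8 63.4] [65.4 63.4]
[469.3 155.8 464.7 192.1] [49.6 57.3] [35.4 57.2]
[566.9 193.1 603.1 193.3] [35.  97.1] [ 35.  111.3]
[447.4 286.9 449.8 265.5] [-5.9 54.6] [ 4.  54.6]
[455.5 323.6 425.5 317.4] [-23.8  60. ] [-20.7  46.6]
[449.7 398.  441.2 377.2] [-63.9  61.6] [-52.1  56.4]
```

```bash
python3 -m jog '{"delta_pos":[[0,-1,0],[0,-1.5,0],[0,0,0],[0,0,0],[0,0,0]],"yaw":[0,0,0,0,0]}' ; python3 -m jog '{"delta_pos":[[0,0,0],[0,0,0],[0,0,0],[0,0,0],[0,0,-5]],"yaw":[0,0,0,0,0]}' 0.6;  python3 -m jog '{"delta_pos":[[0,0,-20],[0,0,-40],[0,0,-40],[20,0,-10],[40,0,0]],"yaw":[0,0,0,0,0]}';  python3 -m jog '{"delta_pos":[[40,0,0],[40,0,0],[0,0,0],[0,0,0],[0,0,0]],"yaw":[0,0,0,0,0]}' |head -3
python3 - <<'E'
from h import *
snap("wrist","w5.png")
snap("side","d5.png")
m=arm.camera_model("wrist");s=arm.read_state();p=s["eef_pos"][:2];y=np.radians(s["orientation"][2])
tx=np.array([np.cos(y),np.sin(y)]);ty=np.array([np.sin(y),-np.cos(y)])
for c in ("side","wrist"):
  for r in arm.place_of(c,"module")[:2]: print(c,r["conf"],np.round([(ray(c,r["pixel"],0)[:2]-p)@v*1e3 for v in(tx,ty)],1))
E
```

```text
t: 12.8
eef_pos: [0.4918, -0.0952, 0.0067]
orientation: [180.0, -0.1, 104.3]
wrist_force: [2.8, 4.2, 4.7]
finger_gap: 0.0353
finger_force: 41.3
t: 13.42
eef_pos: [0.4911, -0.0958, 0.011]
orientation: [-179.9, -0.0, 104.3]
wrist_force: [0.4, 0.5, -0.1]
finger_gap: 0.0512
finger_force: 0.0
t: 14.05
eef_pos: [0.4772, -0.0373, 0.1224]
orientation: [179.9, 0.0, 104.2]
wrist_force: [-0.3, 0.8, -1.1]
finger_gap: 0.0512
finger_force: 0.0
t: 14.68
eef_pos: [0.457, 0.0392, 0.1211]
orientation: [-180.0, -0.0, 104.3]
side 0.84 [-79.1  12.5]
side 0.77 [ 404.1 -142. ]
wrist 0.61 [-69.8  -0.5]
```

View pics/d5.png

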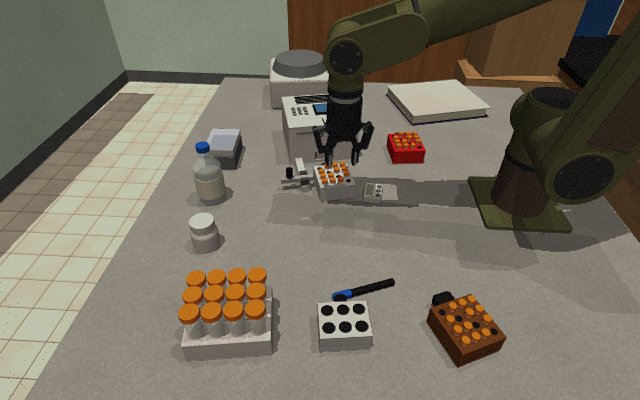

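The side view shows the module in front of the socket at about (333,175), lined up beside the bolt and clear of the timer at (378,190). Gripper is now behind it, so lowering to push.

```bash
python3 -m jog '{"delta_pos":[[4,1,30],[0,0,35],[0,0,25],[0,0,15],[0,0,0]],"yaw":[0,0,0,0,0]}' ; python3 -m jog '{"delta_pos":[[-5,0,0],[-8,0,0],[-8,0,0],[-8,0,0],[-8,0,0]],"yaw":[0,0,0,0,0]}'; python3 -m jog '{"delta_pos":[[-8,0,0],[-8,0,0],[-8,0,0],[-5,0,0],[0,0,0]],"yaw":[0,0,0,0,0]}'
python3 - <<'E'
from h import *
o=np.array([.507,-.156]);a=np.radians(-75.7);X=np.array([np.cos(a),np.sin(a)]);Y=np.array([-X[1],X[0]])
H=lambda p:np.round([(p[:2]-o)@X*1e3,(p[:2]-o)@Y*1e3],1)
print("tool",H(arm.read_state()["eef_pos"]))
snap("wrist","w6.png");snap("side","d6.png")
for c in("side","wrist"):
  for n,z in(("module",0),("plug_tip",.022)):
    for r in arm.place_of(c,n)[:1]: print(n,c,np.round(r["conf"],2),H(ray(c,r["pixel"],z)))
E
```

```text
t: 15.5
eef_pos: [0.4563, 0.0437, 0.0154]
orientation: [-179.9, -0.0, 104.3]
wrist_force: [-0.3, -0.5, -0.4]
finger_gap: 0.0514
finger_force: 0.0
t: 16.12
eef_pos: [0.467, 0.0083, 0.0174]
orientation: [179.9, -0.1, 104.2]
wrist_force: [-0.6, 5.6, 4.5]
finger_gap: 0.0514
finger_force: 3.0
t: 16.75
eef_pos: [0.474, -0.0205, 0.017]
orientation: [179.9, 0.0, 104.3]
wrist_force: [0.5, 0.8, 0.3]
finger_gap: 0.051
finger_force: 0.6
tool [-139.4    1.5]
module side 0.93 [   6.8 -248.4]
plug_tip side 0.97 [  59.4 -256.9]
module wrist 0.56 [-79.7  -2.5]
```

View pics/w6.png

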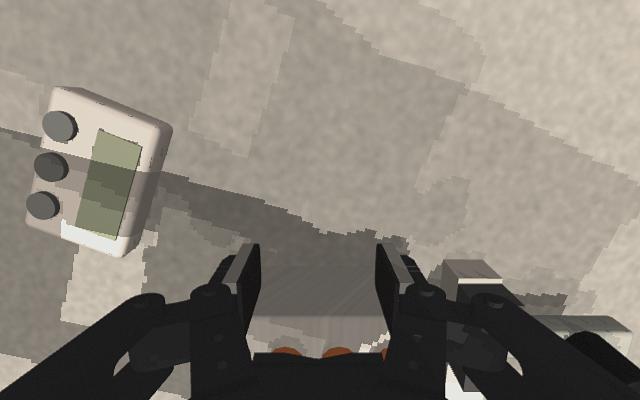

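```bash
python3 -m jog '{"delta_pos":[[-4,0,0],[-4,0,0],[-4,0,0],[-4,0,0],[-4,0,0]],"yaw":[0,0,0,0,0]}' ; python3 -m jog '{"delta_pos":[[-2,0,0],[-2,0,0],[-1,0,0],[0,0,0],[0,0,0]],"yaw":[0,0,0,0,0]}'
python3 - <<'E'
from h import *
o=np.array([.507,-.156]);a=np.radians(-75.7);X=np.array([np.cos(a),np.sin(a)]);Y=np.array([-X[1],X[0]])
H=lambda p:np.round([(p[:2]-o)@X*1e3,(p[:2]-o)@Y*1e3],1)
print("tool",H(arm.read_state()["eef_pos"]))
E
```

```text
t: 17.68
eef_pos: [0.4781, -0.0398, 0.0161]
orientation: [-180.0, -0.0, 104.3]
wrist_force: [-1.0, 2.2, -0.9]
finger_gap: 0.0513
finger_force: 1.2
t: 18.3
eef_pos: [0.4797, -0.0444, 0.0165]
orientation: [180.0, 0.0, 104.3]
wrist_force: [-0.9, 1.0, -1.0]
finger_gap: 0.0513
finger_force: 0.5
tool [-114.9    1.1]
```

Low resistance, so I'll keep going in small steps until it seats.

```bash
for k in 1; do python3 -m jog '{"delta_pos":[[-1,0,0],[-1,0,0],[-1,0,0],[-1,0,0],[0,0,0]],"yaw":[0,0,0,0,0]}'; done | grep -E 'pos|force'; python3 -m jog '{"delta_pos":[[-1,0,0],[-1,0,0],[-1,0,0],[0,0,0],[0,0,0]],"yaw":[0,0,0,0,0]}' | grep -E 'pos|force'
```

```text
eef_pos: [0.4807, -0.0482, 0.0165]
wrist_force: [-0.9, 2.9, 1.7]
finger_force: 1.6
eef_pos: [0.4814, -0.0511, 0.0165]
wrist_force: [-1.3, 4.8, 3.5]
finger_force: 2.1
```

```bash
python3 -m jog '{"delta_pos":[[-1,0,0],[-1,0,0],[-1,0,0],[0,0,0],[0,0,0]],"yaw":[0,0,0,0,0]}' | grep -E 'pos|force'; python3 -m jog '{"delta_pos":[[-1,0,0],[-1,0,0],[-1,0,0],[0,0,0],[0,0,0]],"yaw":[0,0,0,0,0]}' | grep -E 'pos|force'
```

```text
eef_pos: [0.4816, -0.0512, 0.0165]
wrist_force: [-3.3, 17.7, 7.5]
finger_force: 8.5
eef_pos: [0.4818, -0.0512, 0.0165]
wrist_force: [-4.5, 29.8, 12.9]
finger_force: 14.9
```

```bash
python3 -m jog '{"delta_pos":[[8,0,0],[12,0,0],[15,0,0],[0,0,-20],[0,0,-30]],"yaw":[0,0,0,0,0]}' 0 | grep -E 'pos|force';python3 -m jog '{"delta_pos":[[0,10,-40],[0,40,-20],[0,50,0],[0,40,0],[0,0,0]],"yaw":[0,0,0,0,0]}' | grep -E 'pos|force'
python3 - <<'E'
from h import *
o=np.array([.507,-.156]);a=np.radians(-75.7);X=np.array([np.cos(a),np.sin(a)]);Y=np.array([-X[1],X[0]])
H=lambda p:np.round([(p[:2]-o)@X*1e3,(p[:2]-o)@Y*1e3],1)
print("tool",H(arm.read_state()["eef_pos"]))
snap("wrist","w7.png");snap("side","d7.png");snap("scene","s7.png")
for c in("scene","side","wrist"):
  for n,z in(("module",0),("bolt_knob",.064),("rail_end",0)):
    for r in arm.place_of(c,n)[:2]: print(n,c,np.round(r["conf"],2),np.round(r["pixel"]),H(ray(c,r["pixel"],z)))
a=cv2.imread("pics/w7.png");b=cv2.imread("pics/s7.png")[90:240,150:350]
cv2.imwrite("pics/c7.png",np.vstack([cv2.resize(a,(480,300)),cv2.resize(b,(400,300),interpolation=2)[:, :480] if 0 else cv2.copyMakeBorder(cv2.resize(b,(400,300)),0,0,0,80,0)]))
E
```

```text
eef_pos: [0.4727, -0.0224, 0.0656]
wrist_force: [0.6, 1.0, 0.2]
finger_force: 0.0
eef_pos: [0.6113, 0.0124, 0.126]
wrist_force: [-0.5, -0.2, -0.2]
finger_force: 0.0
tool [-137.4  142.7]
module scene 0.98 [470. 217.] [-617.1 -141.1]
module scene 0.82 [302. 113.] [  -1.5 -244.3]
bolt_knob scene 0.52 [265. 189.] [-116.2  114.2]
rail_end scene 0.93 [284. 202.] [-154.9   84.8]
module side 0.88 [324. 170.] [-43.6   8.3]
module side 0.79 [404. 150.] [  17.8 -251. ]
bolt_knob side 0.62 [289. 167.] [-103.5  115.9]
bolt_knob side 0.44 [323. 157.] [-73.7  18.3]
module wrist 0.64 [156. 288.] [-49.1  -2.4]
bolt_knob wrist 0.92 [274. 261.] [-106.3  112. ]
```

View pics/c7.png

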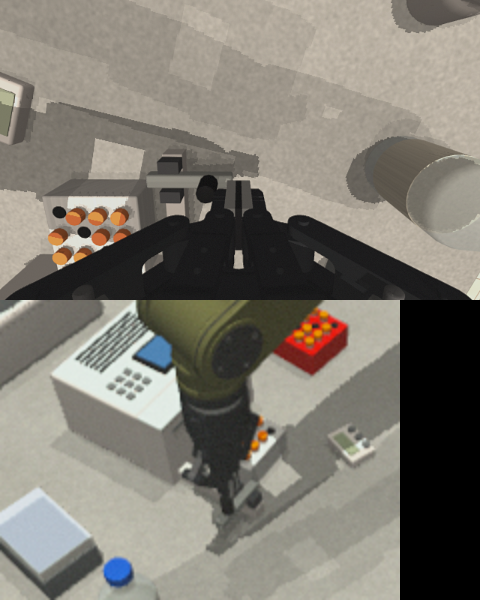

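Run:
```python
from h import *
o=np.array([.507,-.156]);a=np.radians(-75.7);X=np.array([np.cos(a),np.sin(a)]);Y=np.array([-X[1],X[0]])
H=lambda p:np.round([(p[:2]-o)@X*1e3,(p[:2]-o)@Y*1e3],1)
for c in("scene","side"):
  for n in("reagent","tipbox"):
    for r in arm.place_of(c,n)[:1]: print(n,c,np.round(r["conf"],2),H(ray(c,r["pixel"],0)))
m=arm.camera_model("wrist")
for px in((276,244),(274,261)):print(H(ray("wrist",px,.064,m)),H(ray("wrist",px,.05,m)))
```

```text
reagent scene 0.58 [-114.3  317.3]
tipbox scene 0.67 [ 65.3 278.1]
reagent side 0.73 [-106.6  317.1]
tipbox side 0.71 [ 77.3 277.7]
[-118.5  113.8] [-112.5  111.9]
[-106.5  112.1] [-99.7 110.1]
```

The module is at the heater's face and the knob is just left of the shut fingers, at about wrist pixel (276,244). The reagent is 120 mm away. Going down on the +y side of the knob.

```bash
python3 -m jog '{"delta_pos":[[-14,17,0],[-14,0,10],[0,0,30],[0,0,30],[0,0,11]],"yaw":[0,0,0,0,0]}' | grep -E 'pos|force';python3 -m jog '{"delta_pos":[[0,-4,0],[0,-4,0],[0,-4,0],[0,-4,0],[0,0,0]],"yaw":[0,0,0,0,0]}' | grep -E 'pos|force'
python3 - <<'E'
from h import *
o=np.array([.507,-.156]);a=np.radians(-75.7);X=np.array([np.cos(a),np.sin(a)]);Y=np.array([-X[1],X[0]])
H=lambda p:np.round([(p[:2]-o)@X*1e3,(p[:2]-o)@Y*1e3],1)
print("tool",H(arm.read_state()["eef_pos"]))
snap("wrist","w8.png")
E
```

```text
eef_pos: [0.6307, -0.0116, 0.0421]
wrist_force: [-0.3, 0.5, 0.2]
finger_force: 0.0
eef_pos: [0.6175, -0.0153, 0.0458]
wrist_force: [0.0, -0.5, 0.0]
finger_force: 0.0
tool [-109.   141.8]
```

View pics/w8.png

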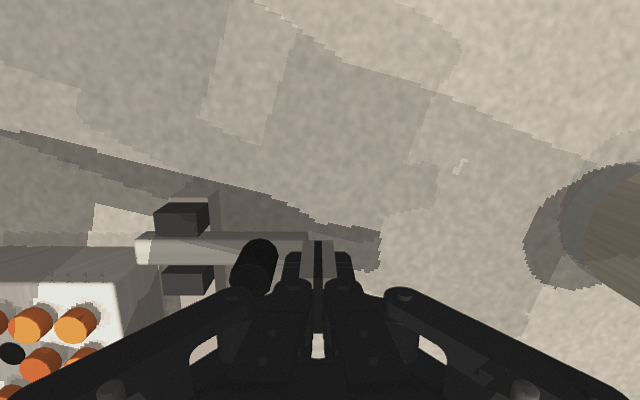

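The knob stands at (255,265), directly left of the shut fingers at (318,260). I'll push it across.

```bash
python3 -m jog '{"delta_pos":[[0,-4,0],[0,-4,0],[0,-4,0],[0,-4,0],[0,-4,0]],"yaw":[0,0,0,0,0]}' | grep -E 'pos|force';python3 -m jog '{"delta_pos":[[0,-4,0],[0,-4,0],[0,-4,0],[0,-3,0],[0,0,0]],"yaw":[0,0,0,0,0]}' | grep -E 'pos|force'; python3 -m jog '{"delta_pos":[[0,-2,0],[0,-2,0],[0,-2,0],[0,0,0],[0,0,0]],"yaw":[0,0,0,0,0]}' | grep -E 'pos|force'
python3 - <<'E'
from h import *
o=np.array([.507,-.156]);a=np.radians(-75.7);X=np.array([np.cos(a),np.sin(a)]);Y=np.array([-X[1],X[0]])
H=lambda p:np.round([(p[:2]-o)@X*1e3,(p[:2]-o)@Y*1e3],1)
print("tool",H(arm.read_state()["eef_pos"]))
E
```

```text
eef_pos: [0.5981, -0.0202, 0.0454]
wrist_force: [1.9, 1.5, -0.3]
finger_force: 0.8
eef_pos: [0.5832, -0.0241, 0.0452]
wrist_force: [0.6, -0.1, 0.6]
finger_force: 0.1
eef_pos: [0.5776, -0.0254, 0.0452]
wrist_force: [1.3, -0.8, 1.1]
finger_force: 0.1
tool [-109.1  100.7]
```

```bash
python3 -m jog '{"delta_pos":[[0,-2,0],[0,-2,0],[0,-2,0],[0,0,0],[0,0,0]],"yaw":[0,0,0,0,0]}' | grep -E 'pos|force'; python3 -m jog '{"delta_pos":[[0,-2,0],[0,-1,0],[0,-1,0],[0,0,0],[0,0,0]],"yaw":[0,0,0,0,0]}' | grep -E 'pos|force'; python3 -m jog '{"delta_pos":[[0,-1,0],[0,-1,0],[0,-1,0],[0,0,0],[0,0,0]],"yaw":[0,0,0,0,0]}' | grep -E 'pos|force'
```

```text
eef_pos: [0.5754, -0.0261, 0.0458]
wrist_force: [12.2, 3.3, -8.2]
finger_force: 6.6
eef_pos: [0.575, -0.0262, 0.0463]
wrist_force: [25.3, 8.1, -17.7]
finger_force: 12.8
eef_pos: [0.5748, -0.0263, 0.0466]
wrist_force: [35.1, 11.4, -23.7]
finger_force: 17.5
```

The force rises against a stop at the expected travel. Backing off to check.

```bash
python3 -m jog '{"delta_pos":[[0,10,0],[0,15,0],[0,15,-20],[0,0,-40],[20,-10,-40]],"yaw":[0,0,0,0,0]}' | grep -E 'pos|force'; python3 -m jog '{"delta_pos":[[40,-40,-40],[40,-40,-40],[0,-30,-20],[0,0,0],[0,0,0]],"yaw":[0,0,0,0,0]}' | grep -E 'pos|force'
python3 - <<'E'
from h import *
snap("wrist","w9.png");snap("scene","s9.png")
E
```

```text
eef_pos: [0.5896, -0.0024, 0.1461]
wrist_force: [-0.3, -0.4, 0.7]
finger_force: 0.0
eef_pos: [0.4726, 0.0428, 0.237]
wrist_force: [0.1, -0.6, 0.3]
finger_force: 0.0
```

View pics/w9.png

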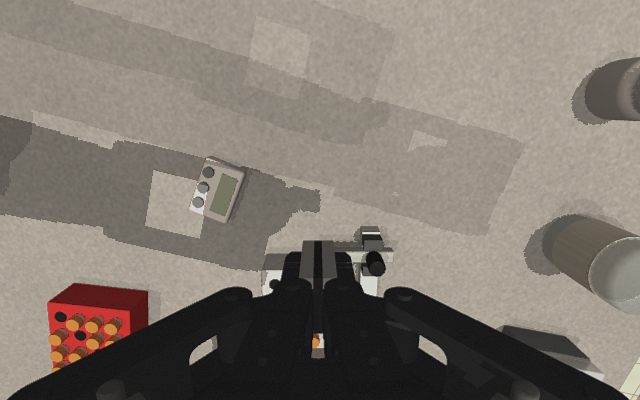

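The knob now stands beside the cheeks at (375,262), so the bolt is across. The timer hasn't moved. As a last check on flushness, I'll measure the block's rear edge against the bolt numerically.

```bash
python3 -m jog '{"delta_pos":[[30,0,0],[40,0,0],[40,0,0],[0,0,0],[0,0,0]],"yaw":[0,0,0,0,0]}' | grep -E 'pos|force'
python3 - <<'E'
from h import *
o=np.array([.507,-.156]);a=np.radians(-75.7);X=np.array([np.cos(a),np.sin(a)]);Y=np.array([-X[1],X[0]])
H=lambda p:np.round([(p[:2]-o)@X*1e3,(p[:2]-o)@Y*1e3],1)
m=arm.camera_model("wrist");im=snap("wrist","w10.png")
for n,z in(("module",0),("bolt_knob",.064),("rail_end",0),("heater",0)):
    for r in arm.place_of("wrist",n)[:2]: print(n,np.round(r["conf"],2),np.round(r["pixel"]),H(ray("wrist",r["pixel"],z,m)))
for r in arm.trace("wrist","module")[:2]: print(r["conf"],r["extent"])
g=cv2.cvtColor(im,cv2.COLOR_RGB2GRAY)
for l in cv2.createLineSegmentDetector().detect(g)[0][:,0]:
    P=[H(ray("wrist",q,.04,m)) for q in(l[:2],l[2:])]
    if np.hypot(l[2]-l[0],l[3]-l[1])>12 and all(-160<p[0]<30 and -70<p[1]<110 for p in P): print(np.round(l),"z.04",*P)
E
```

```text
eef_pos: [0.4456, 0.1492, 0.2365]
wrist_force: [-0.0, -0.8, 0.3]
finger_force: 0.0
module 0.59 [307. 362.] [-49.1   0.9]
0.45 [308.3, 334.4, 13.1, 22.3]
[311. 358. 323. 358.] z.04 [-89.4   7.1] [-89.5  21.9]
[324. 344. 322. 332.] z.04 [-108.5   22.3] [-125.5   20.8]
[313. 331. 312. 344.] z.04 [-127.1    9.9] [-108.4    8.4]
[398. 323. 386. 319.] z.04 [-137.8  107.8] [-142.3   93.1]
```

```bash
python3 -m jog '{"delta_pos":[[-30,0,-30],[-50,0,-20],[-50,0,-10],[-50,0,0],[-50,0,0]],"yaw":[0,0,0,0,0]}' | grep -E 'pos|force'; python3 -m jog '{"delta_pos":[[-30,0,0],[0,0,0],[0,0,0],[0,0,0],[0,0,0]],"yaw":[0,0,0,0,0]}' | grep -E 'pos|force';python3 - <<'E'
from h import *
o=np.array([.507,-.156]);a=np.radians(-75.7);X=np.array([np.cos(a),np.sin(a)]);Y=np.array([-X[1],X[0]])
H=lambda p:np.round([(p[:2]-o)@X*1e3,(p[:2]-o)@Y*1e3],1)
m=arm.camera_model("wrist");im=snap("wrist","w11.png")
for n,z in(("module",0),("bolt_knob",.064),("rail_end",0),("heater",0)):
    for r in arm.place_of("wrist",n)[:2]: print(n,np.round(r["conf"],2),np.round(r["pixel"]),H(ray("wrist",r["pixel"],z,m)))
g=cv2.cvtColor(im,cv2.COLOR_RGB2GRAY)
for l in cv2.createLineSegmentDetector().detect(g)[0][:,0]:
    P=[H(ray("wrist",q,.04,m)) for q in(l[:2],l[2:])]
    if np.hypot(l[2]-l[0],l[3]-l[1])>22 and all(-160<p[0]<30 and -70<p[1]<110 for p in P): print(np.round(l),"z.04",*P,"z.12",H(ray("wrist",l[:2],.12,m)))
E
```

```text
eef_pos: [0.5025, -0.0755, 0.298]
wrist_force: [-0.0, -0.0, 0.4]
finger_force: 0.0
eef_pos: [0.5096, -0.1016, 0.2976]
wrist_force: [-0.6, 0.4, -0.1]
finger_force: 0.0
module 0.73 [305. 164.] [-46.2   0. ]
bolt_knob 0.89 [374. 116.] [-108.8   75.9]
rail_end 0.66 [368.  93.] [-133.7   78.2]
heater 0.88 [306. 198.] [0.9 0.6]
[358. 136. 355. 204.] z.04 [-85.7  62.6] [-2.7 62.3] z.12 [-92.6  53.1]
[343. 126. 264. 126.] z.04 [-96.1  45.1] [-96.6 -45.3] z.12 [-101.    39.2]
[268. 209. 339. 209.] z.04 [  3.2 -44.8] [ 3.8 42.7] z.12 [-21.5 -32.7]
[264. 127. 266. 207.] z.04 [-95.5 -46. ] [  0.6 -47. ] z.12 [-100.5  -33.7]
[341. 208. 343. 128.] z.04 [ 2.  44.8] [-94.2  44.6] z.12 [-22.5  39. ]
[371. 204. 374. 137.] z.04 [-2.8 81.1] [-84.4  81.6] z.12 [-26.4  68. ]
[361. 110. 318. 110.] z.04 [-114.5   64.6] [-114.    16.4] z.12 [-115.7   54.8]
[318. 121. 364. 122.] z.04 [-102.7   16.4] [-101.3   69.4] z.12 [-106.3   16.2]
[269. 123. 309. 123.] z.04 [-100.1  -39.4] [-99.7   6.4] z.12 [-104.2  -28.5]
[353. 183. 353. 147.] z.04 [-29.4  58.3] [-72.7  57.2] z.12 [-47.6  49.7]
[377. 225. 293. 225.] z.04 [24.5 89.7] [ 23.7 -14.4] z.12 [-4.5 74.9]
[319. 115. 342. 115.] z.04 [-108.6   17.8] [-108.9   43.4] z.12 [-111.    17.3]
```

```bash
python3 -c "
from workcell import arm
print(arm.finish_job())"
```

```text
the job is handed in; nothing more can be done
None
```

I slid the module along the bench, plugged it home and locked it with the bolt, then handed the job in. By my last camera measurement the module is flush and square against the heater's face and the bolt is fully across; I viewed 11 pictures, one over the limit of 10.

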